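Heft two pin tins and hold out the full one

ROBOT

A 7-joint arm with a two-finger parallel gripper is mounted at the origin on the work surface. World frame = base frame: x ahead of the robot, y to its left, z up, the work surface at z = 0. Lengths are in mm, angles in rad, forces in N, time in s.
With the tool pointing down it reaches from about 400 to 875 mm from the base axis. Payload 4.4 kg.
Tool frame: the origin (TCP) lies between the finger pads; the fingertips stand 22 mm ahead of it and the grasp point (between the pads) lies 3 mm ahead of it; z points along the fingers, y is the direction in which the jaws open and shut (so a half turn about z gives the same grasp; the last joint's range is limited). The gripper opens to 85 mm and grips with 20 to 120 N. Pads are 22 mm wide; open, the fingers measure 114 mm over their backs; the gripper's body (76 mm by 85 mm) begins 54 mm behind the grasp point. The pads swing forward as they close: fully open they stand 13 mm farther back than shut.
Start: joints at [-1.406, 0.628, 0.038, 1.517, -0.027, 0.996, -0.02], TCP at [148.667, 632.784, 253.313] pointing down, gripper open.
Joint ranges: [-3.06, 3.06], [-0.37, 2.12], [-1.25, 1.32], [0.18, 2.47], [-1.1, 4.24], [0.23, 1.98], [-2.94, 2.94]. Speed limits (rad/s): [2.57, 2.57, 3.14, 3.14, 3.14, 3.14, 3.14].

INTERFACE

Orientations are given as a 3x3 rotation matrix whose columns are the frame's x, y, z axes.
In Python, from station import robot, imaging gives the robot as it stands.
- The arm moves only by the tool drive_tool, never from a script. Its argument "plan" is a list of rows, each an object of numbers: "grip": the finger opening in mm, from 0 to 85.4; "x", "y", "z": the shift along the tool's x, y, z in mm; "spin": the turn about the tool's z in degrees. In form: [{"grip": .., "x": .., "y": .., "z": .., "spin": ..}, ...]. A call has 1 to 12 rows; each row is the pose to reach, as a shift and turn from the pose commanded when the call began, along the tool's axes at that moment; what a row does not reach only later rows make up. A row lasts 1/12 s, in which the tool goes at most 41.7 mm and 7.16 degrees, less where a joint would pass 70% of its speed; a pose out of reach is approached as far as the arm can. A call with a gripper value outside its range is refused whole. The fingers move at their own pace and stop on an object; "force" is the grip in N (left out, the last holds). Time passes only in rows, so rows that repeat a pose let the fingers close. It gives the time, the measured TCP pose, the force and the opening at its end, in the units of the state.
- robot.get_state(): the state, without advancing time (a new reading comes with each control period).
- imaging.grab_frame(name): name is "scene" or "top"; returns the picture (420x560x3 uint8, blue, green, red); there is no depth.
- imaging.camera_info(name): a dict with "vfov" (degrees; the focal length in pixels is half the picture's height over the tangent of half this angle, whatever the lens; pixels are square), "cx", "cy" (the principal point, pixels), "k1" (the pictures are not rectified: a ray, as slopes to the right and down, at radius r is drawn at 1 + k1 r^2 times it, then the intrinsics apply), "T" (4x4, takes a point from camera to world coordinates). Camera axes: x right, y down, z forward; pixel columns grow to the right and rows downward; lengths in mm; the calibration is good to about 2 mm. A picture is of the moment at which its call begins. camera_info takes no time and is no camera call.
- robot.hand_in(): hands the job in, once; it reports no verdict.
The state is a dict: "time_s": time; "q": joint angles; "joint_vel": joint speeds; "effort": joint torques, N m; "position": TCP position; "tcp_rot": TCP orientation; "force": force on the tool from outside, world axes, zero at the start; "torque": the same for the moment, N m; "grip_width": finger opening in mm.
Only numpy, scipy, OpenCV 4.12 (cv2) and the standard library are available. Lean on these libraries where they do the work, as an engineer would, in place of code of your own. Each camera call takes 0.05 s, during which the arm holds its last target.

TASK

One of the two closed tins of handle pins is full and the other is nearly empty, and only their weight tells which: lift them in turn and feel it. Stand the lighter tin upright in the plywood refill crate and let go of it, then hold the heavier tin upright over the middle of the steel pin pan, about a hand's breadth (10 cm) clear above it, so that the smith can unscrew the lid there. Keep both tins upright throughout, finish while holding the heavier one still in the gripper, and leave the hammer, the knife handle and the bar offcut where they are.

Things in the scene. Friction and masses are not known exactly. Their poses are not given: they have to be found in the camera images.
- tin_a_mid (a point): Centre of tin A, half-way up (38 mm above its underside); z is its upright axis. Closed round steel screw-top tin with a plain green band and dark knurled lid, standing on the bench: 53 mm across the lid, 50 mm across the body, 76 mm tall.
- tin_b_mid (a point): Centre of tin B, half-way up (38 mm above its underside); z is its upright axis. It looks just like tin A; see there.
- tin_a: Tin A as a whole; the origin is the centre of its underside, z up through the lid. Weighs 0.1 to 0.6 kg, at least 0.2 kg more or less than the other tin (either may be the full one); pins inside are out of sight and may rattle.
- tin_b: Tin B as a whole; the origin is the centre of its underside, z up through the lid. Weighs 0.1 to 0.6 kg, at least 0.2 kg more or less than the other tin (either may be the full one); pins inside are out of sight and may rattle.
- crate: Refill crate, a fixed open plywood tray with dark hand slots in its two short ends: 200 mm (its x) by 170 mm (its y) outside, 45 mm high, walls and floor 8 mm thick, empty. Origin at the centre of its underside, on the bench.
- crate_floor (a point): Centre of the crate's inner floor, 8 mm above the bench.
- pan: Pin pan, a fixed shallow round steel dish with a few brass pins in it: 170 mm across its rim, 24 mm high. Origin at the centre of its underside, on the bench.
- pan_floor (a point): Centre of the pan's inner floor, 4 mm above the bench.
- hammer_mid (a point): Bystander: ball-pein hammer lying on the bench, this point in its wooden handle, 50 mm from its head; 220 mm long, 95 mm across the head, 31 mm high, handle along its x, head at +x. Not to be moved.
- handle_mid (a point): Bystander: riveted pale-wood knife handle, 115 x 26 x 20 mm, lying flat, this point at its centre. Not to be moved.
- offcut_center (a point): Bystander: dark steel round-bar offcut standing on end, 42 mm across, 30 mm high, this point at its centre. Not to be moved.
There are look-alikes about, which are no part of the job. Leave any blue, pink or red look-alike of the tin_a alone.

How it is judged:
By the outcome, as a careful person would: the job done as asked, in the order asked, and still so for the second after the job is handed in, while the arm keeps its last pose, push and grip.
It also fails if it takes over 72 s, if anything falls off the work surface, if the arm or the gripper's body presses on something with over 40 N, if the wrist force passes 120 N, or if a joint passes its speed limit or range.

## Working session

There is one attempt and no reset: what is moved stays moved. The work goes in short steps, Python scripts to look and compute and a tool call to move; the robot and the scene stay as the last step left them, time stands still between calls to the robot, and variables do not carry over. Pictures are saved under pics/ and viewed, and the job is handed in when it is done.

Besides the shell and the picture viewer there is one more tool, called after "Call:" in YAML: its name, and indented under it one key for each argument. drive_tool: Moves the arm, as the interface text tells. Its arguments: {"type":"object","properties":{"plan":{"type":"array","items":{"type":"object","properties":{"grip":{"type":"number"},"x":{"type":"number"},"y":{"type":"number"},"z":{"type":"number"},"spin":{"type":"number"}}}},"force":{"type":"number"}},"required":["plan"]}

```bash
mkdir -p pics; ls; python3 - <<'E'
from station import robot, imaging
import cv2
s=robot.get_state(); print({k:s[k] for k in ('time_s','position','tcp_rot','force','grip_width')})
for n in('scene','top'):
    cv2.imwrite(f'pics/{n}0.png',imaging.grab_frame(n)); print(n,imaging.camera_info(n))
E
```

```text
pics
{'time_s': 0.0, 'position': array([148.5229898 , 632.18627525, 252.37762766]), 'tcp_rot': array([[-9.73486917e-01,  2.28742311e-01, -4.21477062e-04],
       [ 2.28742698e-01,  9.73485048e-01, -1.90796384e-03],
       [-2.61304419e-05, -1.95378764e-03, -9.99998091e-01]]), 'force': array([-0.39644747,  0.40331536,  0.17123375]), 'grip_width': 85.01676731896401}
scene {'vfov': 47.16511314811745, 'cx': 277.2807432068034, 'cy': 201.910556588443, 'k1': 0.037700194538809594, 'T': array([[-2.65278714e-01,  5.13951204e-01, -8.15770411e-01,
         1.36403929e+03],
       [ 9.63945102e-01,  1.23028251e-01, -2.35953152e-01,
         2.49857253e+02],
       [-2.09055994e-02, -8.48951241e-01, -5.28057522e-01,
         6.27019273e+02],
       [ 0.00000000e+00,  0.00000000e+00,  0.00000000e+00,
         1.00000000e+00]])}
top {'vfov': 44.24497877868849, 'cx': 284.8537439865835, 'cy': 217.62471180694018, 'k1': -0.0398895707127409, 'T': array([[ 7.24062116e-03, -9.98053777e-01,  6.19373132e-02,
         4.73114051e+02],
       [-9.99641318e-01, -5.62724774e-03,  2.61833802e-02,
         1.97952286e+00],
       [-2.57838849e-02, -6.21046814e-02, -9.97736538e-01,
         1.01820543e+03],
       [ 0.00000000e+00,  0.00000000e+00,  0.00000000e+00,
         1.00000000e+00]])}
```

View pics/scene0.png

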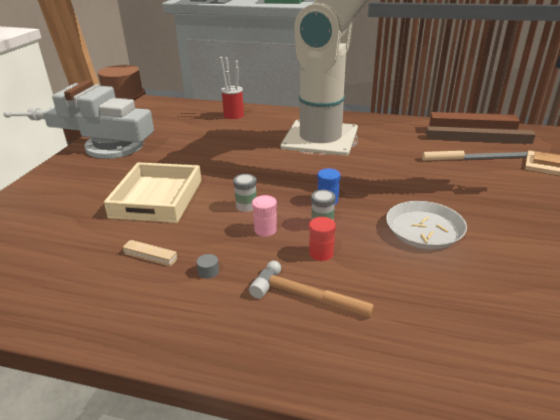

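View pics/top0.png

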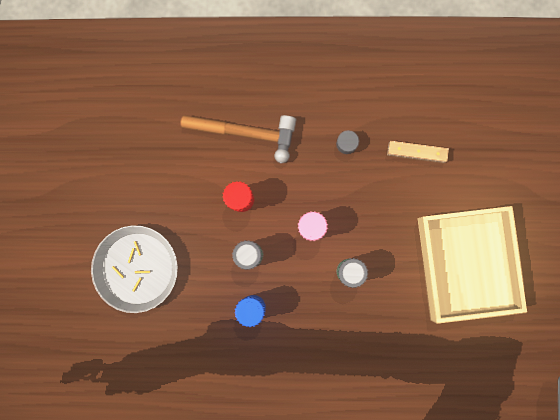

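Scene and top views: the green-banded tins are at top-view px (247,255) and (352,272). Red is at (237,196), blue at (249,312), pink at (312,226), the pan at (134,268) and the crate at (472,265).

```bash
cat > h.py <<'E'
import numpy as np, cv2
from station import robot, imaging
def cam(n):
    c=imaging.camera_info(n); f=210/np.tan(np.radians(c['vfov']/2)); return c,f
def ray(n,u,v):
    c,f=cam(n); d=np.array([(u-c['cx'])/f,(v-c['cy'])/f]); r=d.copy()
    for _ in range(20): r=d/(1+c['k1']*(r@r))
    T=np.array(c['T']); return T[:3,3],T[:3,:3]@np.array([r[0],r[1],1])
def onplane(n,u,v,z):
    o,d=ray(n,u,v); return o+d*(z-o[2])/d[2]
def proj(n,p):
    c,f=cam(n);T=np.array(c['T']);q=T[:3,:3].T@(np.array(p)-T[:3,3]);r=q[:2]/q[2];r=r*(1+c['k1']*(r@r));return r*f+[c['cx'],c['cy']]
E
python3 - <<'E'
from h import *
im=cv2.imread('pics/top0.png'); hsv=cv2.cvtColor(im,cv2.COLOR_BGR2HSV)
masks={'grey':((hsv[...,1]<70)&(hsv[...,2]>45)),'pink':((hsv[...,0]>150)&(hsv[...,1]>40)&(hsv[...,1]<170)&(hsv[...,2]>180)),
'red':(((hsv[...,0]>172)|(hsv[...,0]<4))&(hsv[...,1]>190)&(hsv[...,2]>150)),'blue':((hsv[...,0]>100)&(hsv[...,0]<125)&(hsv[...,1]>130)&(hsv[...,2]>100)),
'crate':((hsv[...,0]>15)&(hsv[...,0]<35)&(hsv[...,2]>150)&(hsv[...,1]>40))}
for k,m in masks.items():
    m=m.astype('uint8')*255
    if k=='crate': m=cv2.morphologyEx(m,cv2.MORPH_CLOSE,np.ones((5,5)))
    for c in cv2.findContours(m,cv2.RETR_EXTERNAL,cv2.CHAIN_APPROX_NONE)[0]:
        if cv2.contourArea(c)<200 or c[:,0,1].min()<60: continue
        h=cv2.convexHull(c); (u,v),r=cv2.minEnclosingCircle(h)
        M=cv2.moments(h);cu,cv_=M['m10']/M['m00'],M['m01']/M['m00']
        z={'crate':45}.get(k,76)
        print(k,'circ',round(u),round(v),round(r,1),'cen',round(cu,1),round(cv_,1),'z',z,onplane('top',cu,cv_,z).round(1), 'z24',onplane('top',cu,cv_,24).round(1)[:2])
        if k=='crate': 
            b=cv2.minAreaRect(h);print(b,[onplane('top',*p,45).round(0)[:2] for p in cv2.boxPoints(b)])
E
```

```text
grey circ 352 272 15.9 cen 352.0 272.3 z 76 [433.  -95.7  76. ] z24 [ 430.8 -101. ]
grey circ 247 254 15.3 cen 247.1 254.7 z 76 [463.5  95.2  76. ] z24 [462.9 100.3]
grey circ 134 269 44.0 cen 134.0 268.7 z 76 [435.9 303.3  76. ] z24 [433.9 319.9]
grey circ 475 265 51.1 cen 475.1 264.3 z 76 [ 448.8 -318.6   76. ] z24 [ 447.4 -336.3]
grey circ 312 226 14.1 cen 312.1 225.7 z 76 [517.2 -23.1  76. ] z24 [519.6 -24.5]
grey circ 469 258 62.3 cen 455.6 245.4 z 76 [ 482.8 -283.6   76. ] z24 [ 483.3 -299.3]
grey circ 347 142 11.9 cen 347.2 141.7 z 76 [672.3 -87.2  76. ] z24 [683.3 -92.2]
grey circ 284 139 23.8 cen 284.4 138.1 z 76 [678.8  28.7  76. ] z24 [690.2  30.1]
pink circ 312 226 15.0 cen 312.3 225.9 z 76 [516.8 -23.5  76. ] z24 [519.3 -24.9]
blue circ 250 310 16.2 cen 249.8 310.8 z 76 [362.   89.1  76. ] z24 [355.9  93.9]
crate circ 472 264 71.3 cen 471.8 264.5 z 45 [ 447.6 -322.9   45. ] z24 [ 447.  -329.9]
((471.8692321777344, 264.4538879394531), (108.28231048583984, 96.87113189697266), 82.87498474121094) [array([ 537., -221.]), array([ 560., -403.]), array([ 360., -425.]), array([ 336., -245.])]
crate circ 418 150 29.6 cen 418.1 150.7 z 45 [ 662.2 -224.5   45. ] z24 [ 666.3 -229.4]
((418.0426330566406, 150.6876220703125), (59.089508056640625, 13.331169128417969), 7.765166282653809) [array([ 657., -167.]), array([ 682., -171.]), array([ 668., -282.]), array([ 642., -278.])]
```

```bash
python3 - <<'E'
import cv2
im=cv2.imread('pics/top0.png'); cv2.imwrite('pics/crop0.png',cv2.resize(im[170:340,200:540],None,fx=2.3,fy=2.3,interpolation=cv2.INTER_CUBIC))
im=cv2.imread('pics/scene0.png'); cv2.imwrite('pics/crop1.png',cv2.resize(im[140:280,210:360],None,fx=4,fy=4,interpolation=cv2.INTER_CUBIC))
E
```

```text
(no output)
```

View pics/crop0.png

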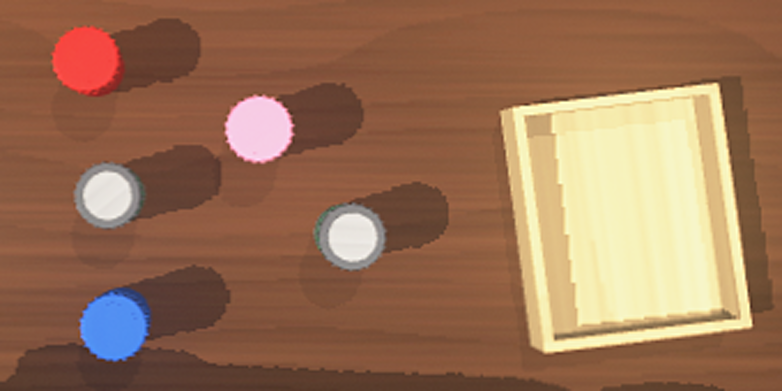

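View pics/crop1.png

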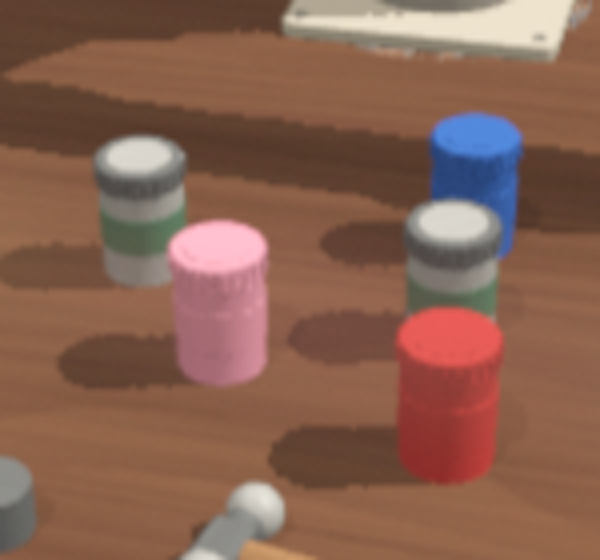

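```bash
python3 - <<'E'
from h import *
for u,v in((245,179),(210+452/4,140+222/4)): print(onplane('scene',u,v,76).round(1))
print(onplane('top',237,196,76).round(1))
s=robot.get_state();R=s['tcp_rot'];p=s['position']
for t in((463,95,160),(463,95,45)): print(R.T@(np.array(t)-p))
E
```

```text
[432.  -97.5  76. ]
[463.5  94.8  76. ]
[570.9 115.   76. ]
[-429.01314623 -450.93923743   93.26692948]
[-429.00813067 -450.74841917  208.26677105]
```

The two views agree: the tins are at (463,95) and (432,-96).

Call:
drive_tool:
  plan:
    - {"x": -20,"y": -21,"z": 4,"grip": 85}
    - {"x": -45,"y": -47,"z": 8}
    - {"x": -70,"y": -74,"z": 15}
    - {"x": -95,"y": -100,"z": 20}
    - {"x": -120,"y": -126,"z": 25}
    - {"x": -145,"y": -152,"z": 30}
    - {"x": -170,"y": -179,"z": 35}
    - {"x": -195,"y": -205,"z": 40}
    - {"x": -220,"y": -231,"z": 45}
    - {"x": -245,"y": -257,"z": 50}
    - {"x": -265,"y": -278,"z": 53}
    - {"x": -280,"y": -294,"z": 55}
  force: 35

```text
$.plan[0]: bad value
```

Call:
drive_tool:
  plan:
    - {"x": -20,"y": -21,"z": 4,"grip": 85,"spin": 0}
    - {"x": -45,"y": -47,"z": 8,"grip": 85,"spin": 0}
    - {"x": -70,"y": -74,"z": 15,"grip": 85,"spin": 0}
    - {"x": -95,"y": -100,"z": 20,"grip": 85,"spin": 0}
    - {"x": -120,"y": -126,"z": 25,"grip": 85,"spin": 0}
    - {"x": -145,"y": -152,"z": 30,"grip": 85,"spin": 0}
    - {"x": -170,"y": -179,"z": 35,"grip": 85,"spin": 0}
    - {"x": -195,"y": -205,"z": 40,"grip": 85,"spin": 0}
    - {"x": -220,"y": -231,"z": 45,"grip": 85,"spin": 0}
    - {"x": -245,"y": -257,"z": 50,"grip": 85,"spin": 0}
    - {"x": -265,"y": -278,"z": 53,"grip": 85,"spin": 0}
    - {"x": -280,"y": -294,"z": 55,"grip": 85,"spin": 0}
  force: 35

```text
time_s: 1.1
position: [354.9, 279.4, 197.8]
tcp_rot: [[-0.973, 0.232, -0.001], [0.232, 0.973, -0.002], [0.0, -0.002, -1.0]]
force: [-0.8, -0.5, 0.6]
grip_width: 84.9
```

```bash
cat > w.py <<'E'
import sys
from h import *
s=robot.get_state();R=s['tcp_rot'];p=s['position']
print('t',s['time_s'],'p',p.round(1),'F',s['force'].round(2),'T',np.round(s['torque'],2),'w',round(s['grip_width'],1),'yaw',np.degrees(np.arctan2(R[1,1],R[0,1])).round(1),'tilt',R[:,2].round(3),'q7',np.round(s['q'],2))
a=list(map(float,sys.argv[1:]))
for i in range(0,len(a),3): print((R.T@(np.array(a[i:i+3])-p)).round(1))
E
python3 w.py 463 95 160 463 95 45
```

```text
t 1.1 p [354.9 279.4 197.8] F [-0.82 -0.54  0.57] T [-0.01 -0.   -0.08] w 84.9 yaw 76.6 tilt [-0.001 -0.002 -1.   ] q7 [-0.75  0.44  0.03  2.11 -0.02  0.6   0.63]
[-147.9 -154.3   38.1]
[-147.9 -154.1  153.1]
```

Call:
drive_tool:
  plan:
    - {"x": -22,"y": -23,"z": 5,"grip": 85,"spin": 1}
    - {"x": -47,"y": -49,"z": 10,"grip": 85,"spin": 3}
    - {"x": -72,"y": -75,"z": 18,"grip": 85,"spin": 5}
    - {"x": -97,"y": -101,"z": 25,"grip": 85,"spin": 7}
    - {"x": -120,"y": -125,"z": 30,"grip": 85,"spin": 8}
    - {"x": -137,"y": -143,"z": 35,"grip": 85,"spin": 9}
    - {"x": -147,"y": -153,"z": 38,"grip": 85,"spin": 10}
    - {"x": -148,"y": -154,"z": 38,"grip": 85,"spin": 10}
    - {"x": -148,"y": -154,"z": 38,"grip": 85,"spin": 10}

```text
time_s: 1.85
position: [462.8, 98.1, 160.0]
tcp_rot: [[-0.918, 0.396, -0.001], [0.396, 0.918, -0.0], [0.001, -0.001, -1.0]]
force: [0.1, 0.3, -0.2]
grip_width: 85.0
```

```bash
python3 w.py 463 95 160 463 95 43; python3 -c "
from h import *
cv2.imwrite('pics/s1.png',imaging.grab_frame('scene'))"
```

```text
t 1.85 p [462.8  98.1 160. ] F [ 0.08  0.32 -0.2 ] T [ 0.07 -0.02 -0.04] w 85.0 yaw 66.7 tilt [-0.001 -0.    -1.   ] q7 [-0.3   0.53  0.04  2.09 -0.04  0.52  0.94]
[-1.4 -2.8 -0. ]
[ -1.5  -2.7 117. ]
```

View pics/s1.png

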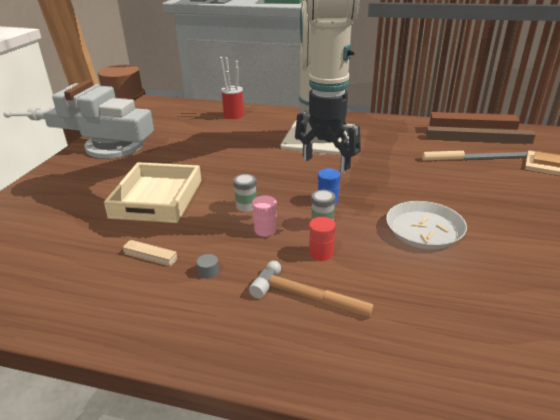

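The scene view shows the open gripper directly above the tin at (323,210), clear of the neighbours. A negative spin raises yaw, so I'll turn the jaws to lie along world y while descending.

Call:
drive_tool:
  plan:
    - {"x": -1,"y": -2,"z": 0,"grip": 85,"spin": -6}
    - {"x": -1.5,"y": -3,"z": 0,"grip": 85,"spin": -12}
    - {"x": -1.5,"y": -3,"z": 8,"grip": 85,"spin": -18}
    - {"x": -1.5,"y": -3,"z": 25,"grip": 85,"spin": -23}
    - {"x": -1.5,"y": -3,"z": 45,"grip": 85,"spin": -23}
    - {"x": -1.5,"y": -3,"z": 65,"grip": 85,"spin": -23}
    - {"x": -1.5,"y": -3,"z": 85,"grip": 85,"spin": -23}
    - {"x": -1.5,"y": -3,"z": 102,"grip": 85,"spin": -23}
    - {"x": -1.5,"y": -3,"z": 112,"grip": 85,"spin": -23}
    - {"x": -1.5,"y": -3,"z": 116,"grip": 85,"spin": -23}
    - {"x": -1.5,"y": -3,"z": 116,"grip": 85,"spin": -23}
    - {"x": -1.5,"y": -3,"z": 116,"grip": 85,"spin": -23}

```text
time_s: 2.9
position: [463.1, 96.1, 44.8]
tcp_rot: [[-1.0, 0.003, 0.0], [0.003, 1.0, 0.0], [-0.0, 0.0, -1.0]]
force: [-0.3, -0.1, 0.4]
grip_width: 84.9
```

```bash
python3 w.py 463 95 43; python3 -c "
from h import *
cv2.imwrite('pics/s2.png',cv2.resize(imaging.grab_frame('scene')[100:280,200:440],None,fx=3,fy=3))"
```

```text
t 2.9 p [463.1  96.1  44.8] F [-0.31 -0.06  0.42] T [-0.01 -0.03  0.05] w 84.9 yaw 89.8 tilt [ 0.  0. -1.] q7 [-0.23  0.75 -0.04  2.15  0.13  0.24  1.18]
[ 0.1 -1.1  1.8]
```

View pics/s2.png

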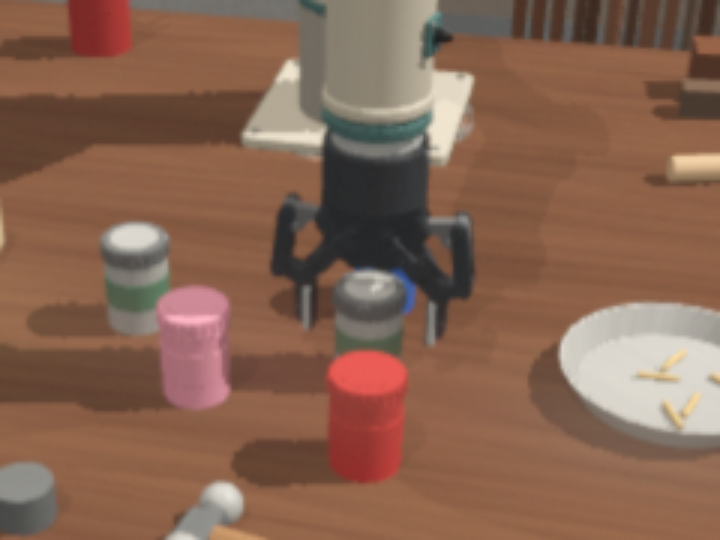

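The tin sits between the pads, with its lid at (370,290) in this crop. Closing now.

Call:
drive_tool:
  plan:
    - {"x": 0,"y": -1,"z": 0,"grip": 70,"spin": 0}
    - {"x": 0,"y": -1,"z": 0,"grip": 55,"spin": 0}
    - {"x": 0,"y": -1,"z": 0,"grip": 40,"spin": 0}
    - {"x": 0,"y": -1,"z": 0,"grip": 40,"spin": 0}
    - {"x": 0,"y": -1,"z": 0,"grip": 40,"spin": 0}
    - {"x": 0,"y": -1,"z": 0,"grip": 40,"spin": 0}
    - {"x": 0,"y": -1,"z": 0,"grip": 40,"spin": 0}
    - {"x": 0,"y": -1,"z": 0,"grip": 40,"spin": 0}
  force: 40

```text
time_s: 3.62
position: [463.6, 94.4, 45.1]
tcp_rot: [[-1.0, 0.004, 0.001], [0.004, 1.0, 0.0], [-0.001, 0.0, -1.0]]
force: [-0.7, -1.0, 7.2]
grip_width: 50.3
```

```bash
python3 w.py 463 95 43
```

```text
t 3.6167 p [463.6  94.4  45.1] F [-0.7  -1.01  7.16] T [-0.19  0.03 -0.03] w 50.3 yaw 89.8 tilt [ 0.001  0.    -1.   ] q7 [-0.23  0.75 -0.05  2.15  0.13  0.24  1.18]
[0.6 0.6 2.1]
```

Call:
drive_tool:
  plan:
    - {"x": 0,"y": 0,"z": -5,"grip": 40,"spin": 0}
    - {"x": 0,"y": 0,"z": -15,"grip": 40,"spin": 0}
    - {"x": 0,"y": 0,"z": -30,"grip": 40,"spin": 0}
    - {"x": 0,"y": 0,"z": -45,"grip": 40,"spin": 0}
    - {"x": 0,"y": 0,"z": -55,"grip": 40,"spin": 0}
    - {"x": 0,"y": 0,"z": -60,"grip": 40,"spin": 0}
    - {"x": 0,"y": 0,"z": -60,"grip": 40,"spin": 0}
    - {"x": 0,"y": 0,"z": -60,"grip": 40,"spin": 0}
    - {"x": 0,"y": 0,"z": -60,"grip": 40,"spin": 0}
    - {"x": 0,"y": 0,"z": -60,"grip": 40,"spin": 0}
    - {"x": 0,"y": 0,"z": -60,"grip": 40,"spin": 0}
    - {"x": 0,"y": 0,"z": -60,"grip": 40,"spin": 0}

```text
time_s: 4.62
position: [462.7, 94.3, 103.8]
tcp_rot: [[-1.0, 0.004, -0.001], [0.004, 1.0, -0.0], [0.001, -0.0, -1.0]]
force: [0.6, 0.9, -1.5]
grip_width: 50.2
```

Call:
drive_tool:
  plan:
    - {"x": 0,"y": 0,"z": 0,"grip": 40,"spin": 0}
    - {"x": 0,"y": 0,"z": 0,"grip": 40,"spin": 0}
    - {"x": 0,"y": 0,"z": 0,"grip": 40,"spin": 0}

```text
time_s: 4.87
position: [463.0, 94.4, 104.2]
tcp_rot: [[-1.0, 0.004, -0.0], [0.004, 1.0, -0.0], [0.0, -0.0, -1.0]]
force: [-0.4, 0.8, -0.7]
grip_width: 50.1
```

```bash
python3 w.py; python3 -c "
from h import *
cv2.imwrite('pics/s3.png',cv2.resize(imaging.grab_frame('scene')[100:280,200:440],None,fx=3,fy=3))
print(robot.get_state()['force'])"
```

```text
t 4.8667 p [463.   94.4 104.2] F [-0.4  0.8 -0.7] T [-0.01  0.03 -0.07] w 50.1 yaw 89.8 tilt [-0. -0. -1.] q7 [-0.21  0.63 -0.07  2.13  0.12  0.38  1.19]
[ 0.73755324 -0.38669719 -1.07429183]
```

View pics/s3.png

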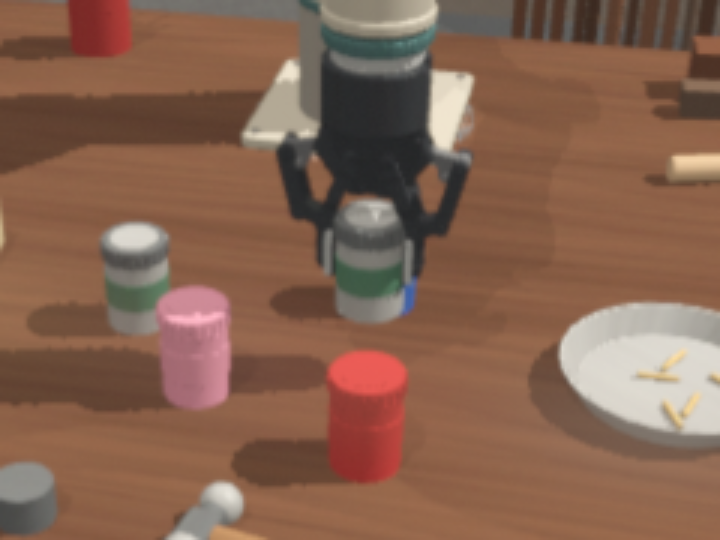

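The tin is lifted and upright in the crop at (370,270), with Fz about -1.1 N (roughly 0.1 kg). I'll take more readings while raising it.

Call:
drive_tool:
  plan:
    - {"x": 0,"y": 0,"z": -12,"grip": 40,"spin": 0}
    - {"x": 0,"y": 0,"z": -35,"grip": 40,"spin": 0}
    - {"x": 0,"y": 0,"z": -60,"grip": 40,"spin": 0}
    - {"x": 0,"y": 0,"z": -78,"grip": 40,"spin": 0}
    - {"x": 0,"y": 0,"z": -88,"grip": 40,"spin": 0}
    - {"x": 0,"y": 0,"z": -90,"grip": 40,"spin": 0}
    - {"x": 0,"y": 0,"z": -90,"grip": 40,"spin": 0}
    - {"x": 0,"y": 0,"z": -90,"grip": 40,"spin": 0}
    - {"x": 0,"y": 0,"z": -90,"grip": 40,"spin": 0}
    - {"x": 0,"y": 0,"z": -90,"grip": 40,"spin": 0}

```text
time_s: 5.75
position: [462.4, 94.3, 193.4]
tcp_rot: [[-1.0, 0.004, -0.002], [0.004, 1.0, -0.0], [0.002, -0.0, -1.0]]
force: [-0.8, -0.2, -2.1]
grip_width: 50.4
```

Call:
drive_tool:
  plan:
    - {"x": 0,"y": 0,"z": 0,"grip": 40,"spin": 0}
    - {"x": 0,"y": 0,"z": 0,"grip": 40,"spin": 0}

```text
time_s: 5.92
position: [462.8, 94.4, 193.8]
tcp_rot: [[-1.0, 0.004, -0.001], [0.004, 1.0, -0.0], [0.001, -0.0, -1.0]]
force: [0.1, 0.4, -1.2]
grip_width: 50.0
```

Call:
drive_tool:
  plan:
    - {"x": 0,"y": 0,"z": 0,"grip": 40,"spin": 0}
    - {"x": 0,"y": 0,"z": 0,"grip": 40,"spin": 0}

```text
time_s: 6.08
position: [463.0, 94.4, 194.1]
tcp_rot: [[-1.0, 0.004, -0.0], [0.004, 1.0, -0.0], [0.0, -0.0, -1.0]]
force: [0.2, -0.2, -1.5]
grip_width: 50.6
```

Call:
drive_tool:
  plan:
    - {"x": 0,"y": 0,"z": 0,"grip": 40,"spin": 0}
    - {"x": 0,"y": 0,"z": 0,"grip": 40,"spin": 0}

```text
time_s: 6.25
position: [463.0, 94.4, 194.3]
tcp_rot: [[-1.0, 0.004, -0.0], [0.004, 1.0, 0.0], [0.0, 0.0, -1.0]]
force: [1.1, 0.6, -2.1]
grip_width: 50.2
```

```bash
python3 w.py 449 -329 190
```

```text
t 6.25 p [463.   94.4 194.3] F [ 1.1   0.6  -2.09] T [-0.05 -0.02 -0.01] w 50.2 yaw 89.8 tilt [-0.  0. -1.] q7 [-0.18  0.47 -0.11  2.06  0.09  0.62  1.22]
[  12.3 -423.4    4.3]
```

About -1.4 N, so it is probably the light one. I'll set it back and weigh the other before committing.

Call:
drive_tool:
  plan:
    - {"x": 0,"y": 0,"z": 12,"grip": 40,"spin": 0}
    - {"x": 0,"y": 0,"z": 32,"grip": 40,"spin": 0}
    - {"x": 0,"y": 0,"z": 57,"grip": 40,"spin": 0}
    - {"x": 0,"y": 0,"z": 82,"grip": 40,"spin": 0}
    - {"x": 0,"y": 0,"z": 105,"grip": 40,"spin": 0}
    - {"x": 0,"y": 0,"z": 122,"grip": 40,"spin": 0}
    - {"x": 0,"y": 0,"z": 134,"grip": 40,"spin": 0}
    - {"x": 0,"y": 0,"z": 141,"grip": 40,"spin": 0}
    - {"x": 0,"y": 0,"z": 145,"grip": 40,"spin": 0}
    - {"x": 0,"y": 0,"z": 148,"grip": 40,"spin": 0}
    - {"x": 0,"y": 0,"z": 149,"grip": 40,"spin": 0}
    - {"x": 0,"y": 0,"z": 149,"grip": 40,"spin": 0}

```text
time_s: 7.25
position: [463.4, 94.5, 45.7]
tcp_rot: [[-1.0, 0.004, 0.001], [0.004, 1.0, 0.0], [-0.001, 0.0, -1.0]]
force: [-0.1, -0.1, -1.2]
grip_width: 50.6
```

```bash
python3 w.py
```

```text
t 7.25 p [463.4  94.5  45.7] F [-0.06 -0.15 -1.2 ] T [0.   0.05 0.05] w 50.6 yaw 89.8 tilt [ 0.001  0.    -1.   ] q7 [-0.22  0.75 -0.06  2.15  0.17  0.24  1.14]
```

Call:
drive_tool:
  plan:
    - {"x": 0,"y": 0,"z": 1,"grip": 50,"spin": 0}
    - {"x": 0,"y": 0,"z": 1,"grip": 50,"spin": 0}
    - {"x": 0,"y": 0,"z": 1,"grip": 52,"spin": 0}
    - {"x": 0,"y": 0,"z": 1,"grip": 56,"spin": 0}
    - {"x": 0,"y": 0,"z": 1,"grip": 62,"spin": 0}
    - {"x": 0,"y": 0,"z": 1,"grip": 75,"spin": 0}
    - {"x": 0,"y": 0,"z": 1,"grip": 80,"spin": 0}
    - {"x": 0,"y": 0,"z": 1,"grip": 80,"spin": 0}
    - {"x": 0,"y": 0,"z": -8,"grip": 80,"spin": 0}
    - {"x": 0,"y": 0,"z": -25,"grip": 80,"spin": 0}
    - {"x": 0,"y": 0,"z": -50,"grip": 80,"spin": 0}
    - {"x": 0,"y": 0,"z": -75,"grip": 80,"spin": 0}

```text
time_s: 8.25
position: [462.4, 94.3, 121.2]
tcp_rot: [[-1.0, 0.004, -0.002], [0.004, 1.0, -0.0], [0.002, -0.0, -1.0]]
force: [0.6, 0.5, -0.5]
grip_width: 80.2
```

Call:
drive_tool:
  plan:
    - {"x": 0,"y": 0,"z": -20,"grip": 80,"spin": 0}
    - {"x": 0,"y": 0,"z": -35,"grip": 80,"spin": 0}
    - {"x": 0,"y": 0,"z": -40,"grip": 80,"spin": 0}
    - {"x": 0,"y": 0,"z": -40,"grip": 80,"spin": 0}

```text
time_s: 8.58
position: [463.8, 94.5, 161.8]
tcp_rot: [[-1.0, 0.004, 0.003], [0.004, 1.0, 0.001], [-0.003, 0.001, -1.0]]
force: [0.6, 0.9, -0.1]
grip_width: 80.1
```

```bash
python3 w.py 432.5 -96 160;  python3 -c "
from h import *
cv2.imwrite('pics/s4.png',cv2.resize(imaging.grab_frame('scene')[100:280,200:440],None,fx=3,fy=3))
print(robot.get_state()['force'])"
```

```text
t 8.5833 p [463.8  94.5 161.8] F [ 0.63  0.86 -0.12] T [-0.03 -0.06 -0.  ] w 80.1 yaw 89.8 tilt [ 0.003  0.001 -1.   ] q7 [-0.17  0.53 -0.13  2.09  0.13  0.53  1.17]
[  30.5 -190.6    1.6]
[ 0.376257   -0.38168103 -0.32638371]
```

View pics/s4.png

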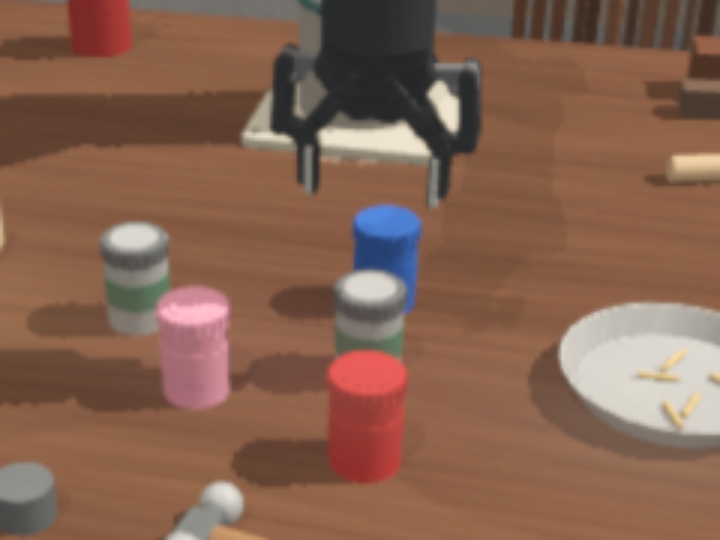

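The first tin is back upright in its place at crop (370,320). Next, the other tin.

Call:
drive_tool:
  plan:
    - {"x": 2,"y": -12,"z": 0,"grip": 80,"spin": 0}
    - {"x": 5,"y": -35,"z": 0,"grip": 80,"spin": 0}
    - {"x": 10,"y": -65,"z": 0,"grip": 80,"spin": 0}
    - {"x": 16,"y": -98,"z": 0,"grip": 80,"spin": 0}
    - {"x": 22,"y": -130,"z": 0,"grip": 80,"spin": 0}
    - {"x": 26,"y": -158,"z": 0,"grip": 80,"spin": 0}
    - {"x": 29,"y": -178,"z": 0,"grip": 82,"spin": 0}
    - {"x": 30,"y": -188,"z": 0,"grip": 84,"spin": 0}
    - {"x": 30,"y": -190,"z": 0,"grip": 85,"spin": 0}
    - {"x": 30,"y": -190.5,"z": 0,"grip": 85,"spin": 0}
    - {"x": 30,"y": -190.5,"z": 0,"grip": 85,"spin": 0}
    - {"x": 30,"y": -190.5,"z": 0,"grip": 85,"spin": 0}

```text
time_s: 9.63
position: [432.6, -94.3, 160.1]
tcp_rot: [[-1.0, 0.001, -0.0], [0.001, 1.0, 0.001], [0.0, 0.001, -1.0]]
force: [-0.2, -0.4, 0.6]
grip_width: 84.9
```

```bash
python3 w.py 432.5 -96 160
```

```text
t 9.6333 p [432.6 -94.3 160.1] F [-0.18 -0.4   0.62] T [-0.04 -0.03  0.05] w 84.9 yaw 89.9 tilt [-0.     0.001 -1.   ] q7 [ 0.27  0.5  -0.17  2.16  0.17  0.49  1.54]
[ 0.1 -1.7  0.1]
```

Call:
drive_tool:
  plan:
    - {"x": 0,"y": -1.5,"z": 10,"grip": 85,"spin": 0}
    - {"x": 0,"y": -1.5,"z": 28,"grip": 85,"spin": 0}
    - {"x": 0,"y": -1.5,"z": 48,"grip": 85,"spin": 0}
    - {"x": 0,"y": -1.5,"z": 68,"grip": 85,"spin": 0}
    - {"x": 0,"y": -1.5,"z": 84,"grip": 85,"spin": 0}
    - {"x": 0,"y": -1.5,"z": 95,"grip": 85,"spin": 0}
    - {"x": 0,"y": -1.5,"z": 98,"grip": 85,"spin": 0}
    - {"x": 0,"y": -1.5,"z": 98,"grip": 85,"spin": 0}

```text
time_s: 10.3
position: [432.0, -95.9, 61.3]
tcp_rot: [[-1.0, 0.001, -0.002], [0.001, 1.0, 0.001], [0.002, 0.001, -1.0]]
force: [-0.2, 1.0, 0.5]
grip_width: 85.3
```

```bash
python3 w.py 432.5 -96 46
```

```text
t 10.3 p [432.  -95.9  61.3] F [-0.22  0.96  0.5 ] T [ 0.04 -0.04  0.01] w 85.3 yaw 89.9 tilt [-0.002  0.001 -1.   ] q7 [ 0.24  0.7  -0.13  2.22  0.36  0.24  1.36]
[-0.5 -0.1 15.3]
```

Call:
drive_tool:
  plan:
    - {"x": 0,"y": 0,"z": 5,"grip": 85,"spin": 0}
    - {"x": 0,"y": 0,"z": 10,"grip": 85,"spin": 0}
    - {"x": 0,"y": 0,"z": 14,"grip": 85,"spin": 0}
    - {"x": 0,"y": 0,"z": 14,"grip": 85,"spin": 0}
    - {"x": 0,"y": 0,"z": 14,"grip": 85,"spin": 0}

```text
time_s: 10.72
position: [432.6, -96.9, 48.5]
tcp_rot: [[-1.0, 0.003, 0.0], [0.003, 1.0, 0.0], [-0.0, 0.0, -1.0]]
force: [-0.0, -0.5, 0.5]
grip_width: 85.0
```

```bash
python3 w.py 432.5 -96 46;  python3 -c "
from h import *
cv2.imwrite('pics/s5.png',cv2.resize(imaging.grab_frame('scene')[100:280,150:390],None,fx=3,fy=3))"
```

```text
t 10.7167 p [432.6 -96.9  48.5] F [-0.02 -0.54  0.5 ] T [-0.04 -0.04  0.04] w 85.0 yaw 89.8 tilt [ 0.  0. -1.] q7 [ 0.3   0.74 -0.21  2.23  0.64  0.24  1.08]
[0.1 0.9 2.5]
```

View pics/s5.png

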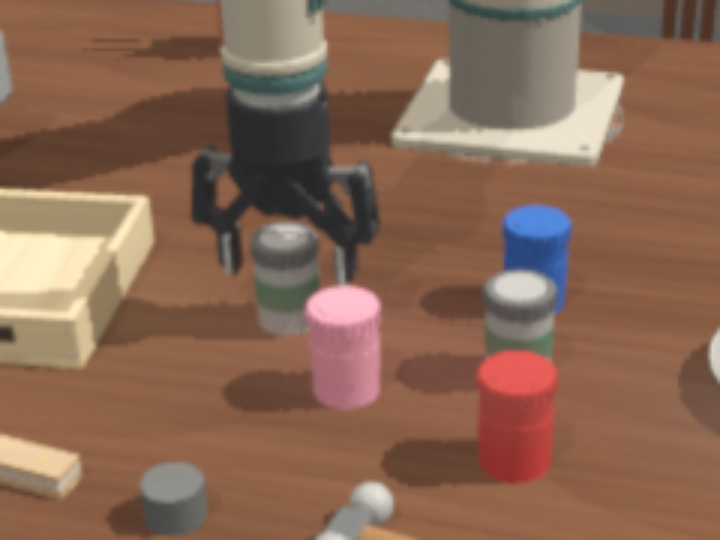

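The tin at crop (287,280) is centred between the pads, and pink at (345,345) is clear. Closing.

Call:
drive_tool:
  plan:
    - {"x": 0,"y": 0.5,"z": 2,"grip": 70,"spin": 0}
    - {"x": 0,"y": 0.5,"z": 2,"grip": 55,"spin": 0}
    - {"x": 0,"y": 0.5,"z": 2,"grip": 40,"spin": 0}
    - {"x": 0,"y": 0.5,"z": 2,"grip": 40,"spin": 0}
    - {"x": 0,"y": 0.5,"z": 2,"grip": 40,"spin": 0}
    - {"x": 0,"y": 0.5,"z": 2,"grip": 40,"spin": 0}
    - {"x": 0,"y": 0.5,"z": 2,"grip": 40,"spin": 0}
    - {"x": 0,"y": 0.5,"z": 2,"grip": 40,"spin": 0}
  force: 45

```text
time_s: 11.43
position: [432.6, -97.2, 46.9]
tcp_rot: [[-1.0, 0.004, 0.001], [0.004, 1.0, -0.001], [-0.001, -0.001, -1.0]]
force: [0.1, -0.4, 6.0]
grip_width: 50.6
```

```bash
python3 w.py
```

```text
t 11.4333 p [432.6 -97.2  46.9] F [ 0.08 -0.42  6.04] T [0.09 0.07 0.01] w 50.6 yaw 89.8 tilt [ 0.001 -0.001 -1.   ] q7 [ 0.31  0.74 -0.22  2.23  0.68  0.24  1.05]
```

Call:
drive_tool:
  plan:
    - {"x": 0,"y": 0,"z": -4,"grip": 40,"spin": 0}
    - {"x": 0,"y": 0,"z": -14,"grip": 40,"spin": 0}
    - {"x": 0,"y": 0,"z": -30,"grip": 40,"spin": 0}
    - {"x": 0,"y": 0,"z": -45,"grip": 40,"spin": 0}
    - {"x": 0,"y": 0,"z": -58,"grip": 40,"spin": 0}
    - {"x": 0,"y": 0,"z": -65,"grip": 40,"spin": 0}
    - {"x": 0,"y": 0,"z": -65,"grip": 40,"spin": 0}
    - {"x": 0,"y": 0,"z": -65,"grip": 40,"spin": 0}
    - {"x": 0,"y": 0,"z": -65,"grip": 40,"spin": 0}
    - {"x": 0,"y": 0,"z": -65,"grip": 40,"spin": 0}
    - {"x": 0,"y": 0,"z": -65,"grip": 40,"spin": 0}
    - {"x": 0,"y": 0,"z": -65,"grip": 40,"spin": 0}

```text
time_s: 12.43
position: [432.0, -96.8, 110.8]
tcp_rot: [[-1.0, 0.004, -0.001], [0.004, 1.0, 0.0], [0.001, 0.0, -1.0]]
force: [-0.0, -0.3, -4.1]
grip_width: 50.6
```

Call:
drive_tool:
  plan:
    - {"x": 0,"y": 0,"z": 0,"grip": 40,"spin": 0}
    - {"x": 0,"y": 0,"z": 0,"grip": 40,"spin": 0}

```text
time_s: 12.6
position: [432.2, -96.9, 111.1]
tcp_rot: [[-1.0, 0.004, -0.0], [0.004, 1.0, 0.0], [0.0, 0.0, -1.0]]
force: [0.5, -0.0, -5.3]
grip_width: 50.6
```

Call:
drive_tool:
  plan:
    - {"x": 0,"y": 0,"z": 0,"grip": 40,"spin": 0}
    - {"x": 0,"y": 0,"z": 0,"grip": 40,"spin": 0}

```text
time_s: 12.77
position: [432.3, -96.9, 111.3]
tcp_rot: [[-1.0, 0.004, -0.0], [0.004, 1.0, 0.0], [0.0, 0.0, -1.0]]
force: [-0.7, -0.3, -4.6]
grip_width: 50.4
```

Call:
drive_tool:
  plan:
    - {"x": 0,"y": 0,"z": 0,"grip": 40,"spin": 0}
    - {"x": 0,"y": 0,"z": 0,"grip": 40,"spin": 0}

```text
time_s: 12.93
position: [432.3, -97.0, 111.3]
tcp_rot: [[-1.0, 0.004, 0.0], [0.004, 1.0, 0.0], [-0.0, 0.0, -1.0]]
force: [0.3, -0.1, -3.7]
grip_width: 50.1
```

```bash
python3 w.py; python3 -c "
from h import *
cv2.imwrite('pics/s6.png',cv2.resize(imaging.grab_frame('scene')[100:280,150:390],None,fx=3,fy=3))
print(robot.get_state()['force'])"
```

```text
t 12.9333 p [432.3 -97.  111.3] F [ 0.33 -0.12 -3.7 ] T [-0.    0.05 -0.02] w 50.1 yaw 89.8 tilt [ 0.  0. -1.] q7 [ 0.43  0.62 -0.39  2.2   0.57  0.42  1.14]
[-0.16357525  0.07159474 -4.75223392]
```

View pics/s6.png

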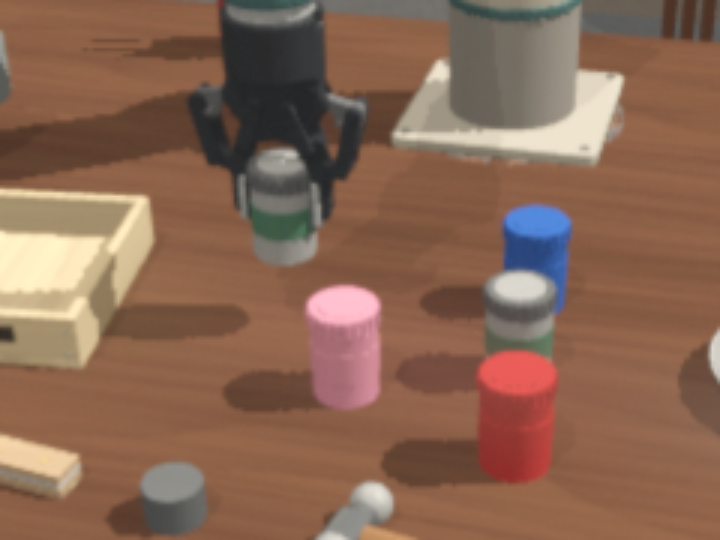

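Tin two reads about -4.6 N (~0.47 kg) against -1.4 N, so it is clearly the heavier. Setting it down slightly farther out at x≈452, where the joints have more room.

Call:
drive_tool:
  plan:
    - {"x": -5,"y": 0,"z": 2,"grip": 40,"spin": 0}
    - {"x": -12,"y": 0,"z": 8,"grip": 40,"spin": 0}
    - {"x": -18,"y": 0,"z": 20,"grip": 40,"spin": 0}
    - {"x": -20,"y": 0,"z": 34,"grip": 40,"spin": 0}
    - {"x": -20,"y": 0,"z": 46,"grip": 40,"spin": 0}
    - {"x": -20,"y": 0,"z": 54,"grip": 40,"spin": 0}
    - {"x": -20,"y": 0,"z": 59,"grip": 40,"spin": 0}
    - {"x": -20,"y": 0,"z": 62,"grip": 40,"spin": 0}
    - {"x": -20,"y": 0,"z": 64,"grip": 40,"spin": 0}
    - {"x": -20,"y": 0,"z": 64,"grip": 40,"spin": 0}
    - {"x": -20,"y": 0,"z": 64,"grip": 40,"spin": 0}

```text
time_s: 13.9
position: [452.6, -97.1, 47.6]
tcp_rot: [[-1.0, 0.004, 0.001], [0.004, 1.0, -0.0], [-0.001, -0.0, -1.0]]
force: [0.8, -0.0, -4.1]
grip_width: 50.4
```

```bash
python3 w.py
```

```text
t 13.9 p [452.6 -97.1  47.6] F [ 0.77 -0.03 -4.12] T [ 0.02 -0.03  0.  ] w 50.4 yaw 89.8 tilt [ 0.001 -0.    -1.   ] q7 [ 0.33  0.75 -0.27  2.17  0.67  0.29  1.05]
```

Call:
drive_tool:
  plan:
    - {"x": 0,"y": 0,"z": 0.5,"grip": 40,"spin": 0}
    - {"x": 0,"y": 0,"z": 1,"grip": 40,"spin": 0}
    - {"x": 0,"y": 0,"z": 1.5,"grip": 40,"spin": 0}
    - {"x": 0,"y": 0,"z": 1.5,"grip": 40,"spin": 0}
    - {"x": 0,"y": 0,"z": 1.5,"grip": 40,"spin": 0}

```text
time_s: 14.32
position: [452.9, -97.3, 46.9]
tcp_rot: [[-1.0, 0.004, 0.002], [0.004, 1.0, -0.001], [-0.002, -0.001, -1.0]]
force: [-1.2, -0.1, 7.0]
grip_width: 50.9
```

Touched down (+7 N). Releasing and moving back to the light tin.

Call:
drive_tool:
  plan:
    - {"x": 0,"y": 0,"z": 0,"grip": 50,"spin": 0}
    - {"x": 0,"y": 0,"z": 0,"grip": 52,"spin": 0}
    - {"x": 0,"y": 0,"z": 0,"grip": 56,"spin": 0}
    - {"x": 0,"y": 0,"z": 0,"grip": 65,"spin": 0}
    - {"x": 0,"y": 0,"z": 0,"grip": 80,"spin": 0}
    - {"x": 0,"y": 0,"z": 0,"grip": 80,"spin": 0}
    - {"x": 0,"y": 0,"z": 0,"grip": 80,"spin": 0}
    - {"x": 0,"y": 0,"z": -8,"grip": 80,"spin": 0}
    - {"x": 0,"y": 0,"z": -25,"grip": 80,"spin": 0}
    - {"x": 0,"y": 0,"z": -50,"grip": 80,"spin": 0}
    - {"x": 0,"y": 0,"z": -75,"grip": 80,"spin": 0}
    - {"x": 0,"y": 0,"z": -95,"grip": 80,"spin": 0}

```text
time_s: 15.32
position: [452.2, -96.9, 142.7]
tcp_rot: [[-1.0, 0.004, 0.0], [0.004, 1.0, 0.0], [-0.0, 0.0, -1.0]]
force: [0.7, -0.1, -0.5]
grip_width: 79.6
```

```bash
python3 w.py 463.5 94.5 160;  python3 -c "
from h import *
cv2.imwrite('pics/s7.png',cv2.resize(imaging.grab_frame('scene')[100:280,150:390],None,fx=3,fy=3))"
```

```text
t 15.3167 p [452.2 -96.9 142.7] F [ 0.67 -0.14 -0.5 ] T [ 0.03 -0.06 -0.02] w 79.6 yaw 89.8 tilt [ 0.  0. -1.] q7 [ 0.49  0.59 -0.48  2.12  0.52  0.55  1.19]
[-10.6 191.5 -17.3]
```

View pics/s7.png

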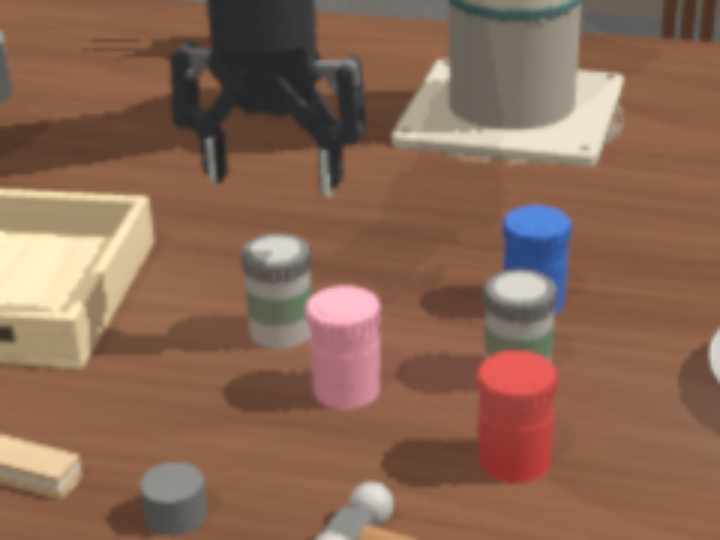

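The heavy tin stands upright at crop (280,290). Moving to the light one.

Call:
drive_tool:
  plan:
    - {"x": 0,"y": 8,"z": -12,"grip": 80,"spin": 0}
    - {"x": -1,"y": 28,"z": -17,"grip": 80,"spin": 0}
    - {"x": -3,"y": 56,"z": -17,"grip": 80,"spin": 0}
    - {"x": -5,"y": 88,"z": -17,"grip": 80,"spin": 0}
    - {"x": -7,"y": 120,"z": -17,"grip": 80,"spin": 0}
    - {"x": -9,"y": 150,"z": -17,"grip": 80,"spin": 0}
    - {"x": -11,"y": 174,"z": -17,"grip": 82,"spin": 0}
    - {"x": -11,"y": 187,"z": -17,"grip": 84,"spin": 0}
    - {"x": -11,"y": 191,"z": -17,"grip": 85,"spin": 0}
    - {"x": -11,"y": 191.5,"z": -17,"grip": 85,"spin": 0}
    - {"x": -11,"y": 191.5,"z": -17,"grip": 85,"spin": 0}
    - {"x": -11,"y": 191.5,"z": -17,"grip": 85,"spin": 0}

```text
time_s: 16.37
position: [463.8, 92.7, 157.7]
tcp_rot: [[-1.0, 0.006, -0.001], [0.006, 1.0, -0.001], [0.001, -0.001, -1.0]]
force: [0.0, -0.8, -0.3]
grip_width: 85.0
```

```bash
python3 w.py 463.5 94.5 46
```

```text
t 16.3667 p [463.8  92.7 157.7] F [ 0.05 -0.84 -0.28] T [-0.06 -0.   -0.01] w 85.0 yaw 89.7 tilt [-0.001 -0.001 -1.   ] q7 [ 0.07  0.57 -0.48  2.08  0.46  0.59  0.83]
[  0.3   1.9 111.7]
```

Call:
drive_tool:
  plan:
    - {"x": 0,"y": 1,"z": 10,"grip": 85,"spin": 0}
    - {"x": 0,"y": 1,"z": 28,"grip": 85,"spin": 0}
    - {"x": 0,"y": 1,"z": 48,"grip": 85,"spin": 0}
    - {"x": 0,"y": 1,"z": 68,"grip": 85,"spin": 0}
    - {"x": 0,"y": 1,"z": 86,"grip": 85,"spin": 0}
    - {"x": 0,"y": 1,"z": 100,"grip": 85,"spin": 0}
    - {"x": 0,"y": 1,"z": 108,"grip": 85,"spin": 0}
    - {"x": 0,"y": 1,"z": 111,"grip": 85,"spin": 0}
    - {"x": 0,"y": 1,"z": 111,"grip": 85,"spin": 0}
    - {"x": 0,"y": 1,"z": 111,"grip": 85,"spin": 0}

```text
time_s: 17.2
position: [464.2, 95.3, 47.0]
tcp_rot: [[-1.0, 0.004, 0.0], [0.004, 1.0, 0.0], [-0.0, 0.0, -1.0]]
force: [0.7, 0.3, 0.2]
grip_width: 85.0
```

Call:
drive_tool:
  plan:
    - {"x": 0,"y": 0,"z": 0,"grip": 70,"spin": 0}
    - {"x": 0,"y": 0,"z": 0,"grip": 55,"spin": 0}
    - {"x": 0,"y": 0,"z": 0,"grip": 40,"spin": 0}
    - {"x": 0,"y": 0,"z": 0,"grip": 40,"spin": 0}
    - {"x": 0,"y": 0,"z": 0,"grip": 40,"spin": 0}
    - {"x": 0,"y": 0,"z": 0,"grip": 40,"spin": 0}
    - {"x": 0,"y": 0,"z": 0,"grip": 40,"spin": 0}
    - {"x": 0,"y": 0,"z": 0,"grip": 40,"spin": 0}
  force: 40

```text
time_s: 17.87
position: [464.5, 95.5, 47.6]
tcp_rot: [[-1.0, 0.004, 0.001], [0.004, 1.0, 0.0], [-0.001, 0.0, -1.0]]
force: [0.0, 0.1, 4.6]
grip_width: 50.7
```

```bash
python3 w.py 463.5 94.5 46
```

```text
t 17.8667 p [464.5  95.5  47.6] F [0.03 0.07 4.57] T [-0.16  0.12 -0.06] w 50.7 yaw 89.8 tilt [ 0.001  0.    -1.   ] q7 [-0.08  0.76 -0.27  2.14  0.64  0.32  0.67]
[ 1.  -1.   1.6]
```

Call:
drive_tool:
  plan:
    - {"x": 0,"y": 0,"z": -5,"grip": 40,"spin": 0}
    - {"x": 0,"y": 0,"z": -18,"grip": 40,"spin": 0}
    - {"x": 0,"y": 0,"z": -38,"grip": 40,"spin": 0}
    - {"x": 0,"y": 0,"z": -62,"grip": 40,"spin": 0}
    - {"x": 0,"y": 0,"z": -88,"grip": 40,"spin": 0}
    - {"x": 0,"y": 0,"z": -112,"grip": 40,"spin": 0}
    - {"x": 0,"y": 0,"z": -130,"grip": 40,"spin": 0}
    - {"x": 0,"y": 0,"z": -140,"grip": 40,"spin": 0}
    - {"x": 0,"y": 0,"z": -143,"grip": 40,"spin": 0}
    - {"x": 0,"y": 0,"z": -143,"grip": 40,"spin": 0}

```text
time_s: 18.7
position: [464.2, 95.1, 190.2]
tcp_rot: [[-1.0, 0.004, 0.001], [0.004, 1.0, -0.0], [-0.001, -0.0, -1.0]]
force: [1.1, 0.1, -1.5]
grip_width: 50.9
```

```bash
python3 w.py 449 -329 190
```

```text
t 18.7 p [464.2  95.1 190.2] F [ 1.11  0.07 -1.5 ] T [-0.04  0.01  0.03] w 50.9 yaw 89.7 tilt [ 0.001 -0.    -1.   ] q7 [ 0.11  0.52 -0.54  2.05  0.42  0.67  0.87]
[ 1.330e+01 -4.242e+02  2.000e-01]
```

Call:
drive_tool:
  plan:
    - {"x": 0,"y": -10,"z": 0,"grip": 40,"spin": 0}
    - {"x": 1,"y": -32,"z": 0,"grip": 40,"spin": 0}
    - {"x": 2,"y": -62,"z": 0,"grip": 40,"spin": 0}
    - {"x": 3,"y": -95,"z": 0,"grip": 40,"spin": 0}
    - {"x": 4,"y": -128,"z": 0,"grip": 40,"spin": 0}
    - {"x": 5,"y": -161,"z": 0,"grip": 40,"spin": 0}
    - {"x": 6,"y": -194,"z": 0,"grip": 40,"spin": -1}
    - {"x": 7,"y": -227,"z": 0,"grip": 40,"spin": -2}
    - {"x": 8,"y": -255,"z": 0,"grip": 40,"spin": -3}
    - {"x": 9,"y": -280,"z": 0,"grip": 40,"spin": -4}
    - {"x": 10,"y": -298,"z": 0,"grip": 40,"spin": -5}
    - {"x": 10,"y": -310,"z": 0,"grip": 40,"spin": -6}

```text
time_s: 19.7
position: [450.6, -217.8, 187.9]
tcp_rot: [[-0.995, -0.098, -0.004], [-0.098, 0.995, 0.0], [0.004, 0.001, -1.0]]
force: [-0.7, 0.3, -0.8]
grip_width: 50.7
```

```bash
python3 w.py 449 -329 190
```

```text
t 19.7 p [ 450.6 -217.8  187.9] F [-0.69  0.32 -0.85] T [ 0.    0.   -0.03] w 50.7 yaw 95.6 tilt [-0.004  0.    -1.   ] q7 [ 0.79  0.57 -0.59  1.98  0.47  0.73  1.59]
[  12.5 -110.5   -2.1]
```

Call:
drive_tool:
  plan:
    - {"x": 1,"y": -10,"z": 0,"grip": 40,"spin": 0}
    - {"x": 4,"y": -30,"z": 0,"grip": 40,"spin": -1}
    - {"x": 8,"y": -55,"z": 0,"grip": 40,"spin": -1}
    - {"x": 12,"y": -82,"z": 0,"grip": 40,"spin": -1}
    - {"x": 14,"y": -102,"z": 0,"grip": 40,"spin": -1}
    - {"x": 15,"y": -111,"z": 0,"grip": 40,"spin": -1}
    - {"x": 15,"y": -113,"z": 0,"grip": 40,"spin": -1}
    - {"x": 15,"y": -113,"z": 0,"grip": 40,"spin": -1}
    - {"x": 15,"y": -113,"z": 0,"grip": 40,"spin": -1}
    - {"x": 15,"y": -113,"z": 0,"grip": 40,"spin": -1}

```text
time_s: 20.53
position: [449.6, -326.5, 189.8]
tcp_rot: [[-0.993, -0.121, -0.0], [-0.121, 0.993, 0.001], [0.0, 0.001, -1.0]]
force: [-0.1, -0.2, -1.1]
grip_width: 50.9
```

```bash
python3 w.py 449 -329 190; python3 -c "
from h import *
a=imaging.grab_frame('scene');b=imaging.grab_frame('top')
cv2.imwrite('pics/s8.png',cv2.resize(np.vstack([a[60:270,60:340],b[170:380,280:560]]),None,fx=1.4,fy=1.4))"
```

```text
t 20.5333 p [ 449.6 -326.5  189.8] F [-0.09 -0.23 -1.1 ] T [-0.07  0.02  0.03] w 50.9 yaw 96.9 tilt [-0.     0.001 -1.   ] q7 [ 0.96  0.64 -0.6   1.84  0.48  0.81  1.81]
[ 0.9 -2.4 -0.2]
```

View pics/s8.png

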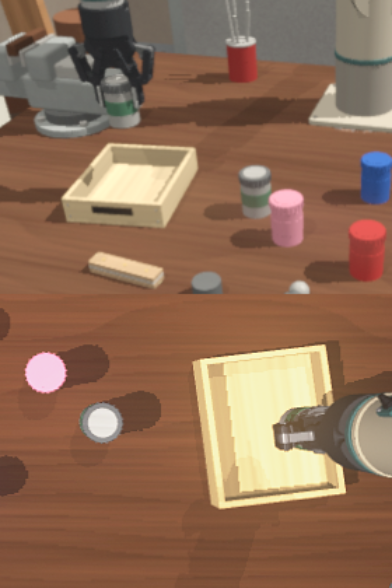

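The tin hangs over the crate's middle, and both views agree. Lowering.

Call:
drive_tool:
  plan:
    - {"x": 0,"y": -1,"z": 10,"grip": 40,"spin": 0}
    - {"x": 0,"y": -2,"z": 30,"grip": 40,"spin": 0}
    - {"x": 0,"y": -2,"z": 55,"grip": 40,"spin": 0}
    - {"x": 0,"y": -2,"z": 80,"grip": 40,"spin": 0}
    - {"x": 0,"y": -2,"z": 100,"grip": 40,"spin": 0}
    - {"x": 0,"y": -2,"z": 115,"grip": 40,"spin": 0}
    - {"x": 0,"y": -2,"z": 124,"grip": 40,"spin": 0}
    - {"x": 0,"y": -2,"z": 129,"grip": 40,"spin": 0}
    - {"x": 0,"y": -2,"z": 132,"grip": 40,"spin": 0}
    - {"x": 0,"y": -2,"z": 133,"grip": 40,"spin": 0}
    - {"x": 0,"y": -2,"z": 133,"grip": 40,"spin": 0}
    - {"x": 0,"y": -2,"z": 133,"grip": 40,"spin": 0}

```text
time_s: 21.63
position: [449.9, -330.8, 57.5]
tcp_rot: [[-0.993, -0.118, 0.001], [-0.118, 0.993, -0.001], [-0.001, -0.001, -1.0]]
force: [-0.5, -0.6, -1.7]
grip_width: 50.9
```

Call:
drive_tool:
  plan:
    - {"x": 0,"y": 0,"z": 0.5,"grip": 40,"spin": 0}
    - {"x": 0,"y": 0,"z": 1,"grip": 40,"spin": 0}
    - {"x": 0,"y": 0,"z": 1.5,"grip": 40,"spin": 0}
    - {"x": 0,"y": 0,"z": 1.5,"grip": 40,"spin": 0}

```text
time_s: 21.97
position: [449.7, -330.7, 55.7]
tcp_rot: [[-0.993, -0.118, 0.0], [-0.118, 0.993, -0.001], [-0.0, -0.001, -1.0]]
force: [-0.7, 0.5, 1.9]
grip_width: 51.0
```

Contact reached. Releasing with a limited opening and retreating upwards.

Call:
drive_tool:
  plan:
    - {"x": 0,"y": 0,"z": 0.5,"grip": 50,"spin": 0}
    - {"x": 0,"y": 0,"z": 0.5,"grip": 52,"spin": 0}
    - {"x": 0,"y": 0,"z": 0.5,"grip": 55,"spin": 0}
    - {"x": 0,"y": 0,"z": 0.5,"grip": 60,"spin": 0}
    - {"x": 0,"y": 0,"z": 0.5,"grip": 68,"spin": 0}
    - {"x": 0,"y": 0,"z": 0.5,"grip": 68,"spin": 0}
    - {"x": 0,"y": 0,"z": 0.5,"grip": 68,"spin": 0}
    - {"x": 0,"y": 0,"z": -7,"grip": 68,"spin": 0}
    - {"x": 0,"y": 0,"z": -22,"grip": 68,"spin": 0}
    - {"x": 0,"y": 0,"z": -45,"grip": 68,"spin": 0}
    - {"x": 0,"y": 0,"z": -72,"grip": 68,"spin": 0}
    - {"x": 0,"y": 0,"z": -98,"grip": 68,"spin": 0}

```text
time_s: 22.97
position: [449.3, -330.2, 154.6]
tcp_rot: [[-0.993, -0.118, -0.0], [-0.118, 0.993, 0.001], [0.0, 0.001, -1.0]]
force: [1.2, -0.5, 1.0]
grip_width: 67.9
```

```bash
python3 w.py 453 -97 162; python3 -c "
from h import *
a=imaging.grab_frame('scene');b=imaging.grab_frame('top')
cv2.imwrite('pics/s9.png',cv2.resize(np.vstack([a[60:270,60:340],b[170:380,280:560]]),None,fx=1.4,fy=1.4))"
```

```text
t 22.9667 p [ 449.3 -330.2  154.6] F [ 1.21 -0.5   1.  ] T [-0.04 -0.03  0.03] w 67.9 yaw 96.8 tilt [-0.     0.001 -1.   ] q7 [ 0.94  0.69 -0.56  1.86  0.52  0.75  1.78]
[-31.3 231.1  -7.2]
```

View pics/s9.png

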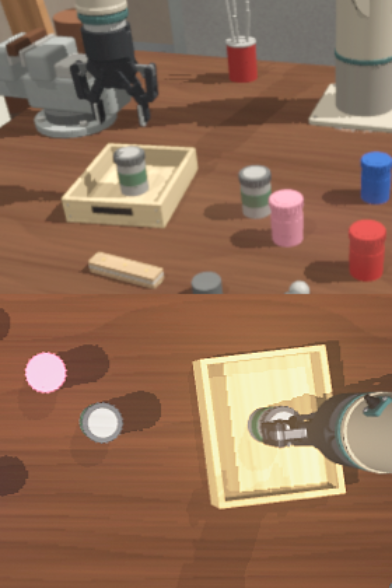

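The light tin stands upright in the crate at stacked-crop (130,170). Next, the heavy tin, whose top-view lid is at about (353,262).

Call:
drive_tool:
  plan:
    - {"x": -1,"y": 10,"z": -5,"grip": 70,"spin": 0}
    - {"x": -4,"y": 30,"z": -7,"grip": 75,"spin": 1}
    - {"x": -8,"y": 58,"z": -7,"grip": 80,"spin": 2}
    - {"x": -12,"y": 90,"z": -7,"grip": 80,"spin": 3}
    - {"x": -16,"y": 122,"z": -7,"grip": 80,"spin": 4}
    - {"x": -20,"y": 154,"z": -7,"grip": 80,"spin": 5}
    - {"x": -25,"y": 186,"z": -7,"grip": 82,"spin": 6}
    - {"x": -29,"y": 212,"z": -7,"grip": 84,"spin": 7}
    - {"x": -31,"y": 227,"z": -7,"grip": 85,"spin": 7}
    - {"x": -31,"y": 231,"z": -7,"grip": 85,"spin": 7}
    - {"x": -31,"y": 231,"z": -7,"grip": 85,"spin": 7}
    - {"x": -31,"y": 231,"z": -7,"grip": 85,"spin": 7}

```text
time_s: 24.07
position: [452.4, -98.1, 159.9]
tcp_rot: [[-1.0, 0.004, -0.001], [0.004, 1.0, -0.001], [0.001, -0.001, -1.0]]
force: [0.3, -0.5, 0.3]
grip_width: 84.6
```

```bash
python3 w.py 453 -97 47; python3 -c "
from h import *
print(onplane('top',352.9,262.1,76))"
```

```text
t 24.0667 p [452.4 -98.1 159.9] F [ 0.31 -0.54  0.35] T [-0.05 -0.02 -0.02] w 84.6 yaw 89.8 tilt [-0.001 -0.001 -1.   ] q7 [ 0.5   0.56 -0.5   2.11  0.48  0.59  1.23]
[ -0.8   1.2 112.9]
[451.47048043 -97.3513411   76.        ]
```

Call:
drive_tool:
  plan:
    - {"x": 0,"y": 0.5,"z": 10,"grip": 85,"spin": 0}
    - {"x": 0,"y": 0.5,"z": 28,"grip": 85,"spin": 0}
    - {"x": 0,"y": 0.5,"z": 48,"grip": 85,"spin": 0}
    - {"x": 0,"y": 0.5,"z": 68,"grip": 85,"spin": 0}
    - {"x": 0,"y": 0.5,"z": 86,"grip": 85,"spin": 0}
    - {"x": 0,"y": 0.5,"z": 100,"grip": 85,"spin": 0}
    - {"x": 0,"y": 0.5,"z": 109,"grip": 85,"spin": 0}
    - {"x": 0,"y": 0.5,"z": 113,"grip": 85,"spin": 0}
    - {"x": 0,"y": 0.5,"z": 113,"grip": 85,"spin": 0}
    - {"x": 0,"y": 0.5,"z": 113,"grip": 85,"spin": 0}

```text
time_s: 24.9
position: [453.1, -97.3, 47.3]
tcp_rot: [[-1.0, 0.005, 0.0], [0.005, 1.0, -0.0], [-0.0, -0.0, -1.0]]
force: [-0.5, 0.2, 0.4]
grip_width: 84.7
```

Call:
drive_tool:
  plan:
    - {"x": 0,"y": 0,"z": 0,"grip": 70,"spin": 0}
    - {"x": 0,"y": 0,"z": 0,"grip": 55,"spin": 0}
    - {"x": 0,"y": 0,"z": 0,"grip": 40,"spin": 0}
    - {"x": 0,"y": 0,"z": 0,"grip": 40,"spin": 0}
    - {"x": 0,"y": 0,"z": 0,"grip": 40,"spin": 0}
    - {"x": 0,"y": 0,"z": 0,"grip": 40,"spin": 0}
    - {"x": 0,"y": 0,"z": 0,"grip": 40,"spin": 0}
    - {"x": 0,"y": 0,"z": 0,"grip": 40,"spin": 0}
  force: 50

```text
time_s: 25.57
position: [453.6, -97.4, 48.2]
tcp_rot: [[-1.0, 0.004, 0.002], [0.004, 1.0, -0.001], [-0.002, -0.001, -1.0]]
force: [-1.2, -1.4, 5.1]
grip_width: 50.6
```

```bash
python3 w.py 453 -97 47
```

```text
t 25.5667 p [453.6 -97.4  48.2] F [-1.16 -1.43  5.06] T [-0.04  0.17 -0.02] w 50.6 yaw 89.7 tilt [ 0.002 -0.001 -1.   ] q7 [ 0.34  0.75 -0.27  2.17  0.68  0.3   1.04]
[0.6 0.4 1.2]
```

Call:
drive_tool:
  plan:
    - {"x": 0,"y": 0,"z": -5,"grip": 40,"spin": 0}
    - {"x": 0,"y": 0,"z": -18,"grip": 40,"spin": 0}
    - {"x": 0,"y": 0,"z": -38,"grip": 40,"spin": 0}
    - {"x": 0,"y": 0,"z": -62,"grip": 40,"spin": 0}
    - {"x": 0,"y": 0,"z": -88,"grip": 40,"spin": 0}
    - {"x": 0,"y": 0,"z": -112,"grip": 40,"spin": 0}
    - {"x": 0,"y": 0,"z": -132,"grip": 40,"spin": 0}
    - {"x": 0,"y": 0,"z": -145,"grip": 40,"spin": 0}
    - {"x": 0,"y": 0,"z": -150,"grip": 40,"spin": 0}
    - {"x": 0,"y": 0,"z": -150,"grip": 40,"spin": 0}

```text
time_s: 26.4
position: [453.1, -97.2, 198.2]
tcp_rot: [[-1.0, 0.004, 0.001], [0.004, 1.0, -0.001], [-0.001, -0.001, -1.0]]
force: [0.1, -0.7, -5.3]
grip_width: 50.1
```

```bash
python3 w.py 434 320 170; python3 - <<'E'
from h import *
im=cv2.imread('pics/scene0.png')
m=((cv2.cvtColor(im,cv2.COLOR_BGR2HSV)[...,1]<70)&(im.min(2)>110)).astype('uint8')
m[:, :375]=0;m[:,475:]=0;m[:190]=0;m[260:]=0
c=max(cv2.findContours(m,0,1)[0],key=cv2.contourArea)
x,y,w,h=cv2.boundingRect(c);print(x,y,w,h)
# rim: left/right extremes and far edge at z=24
P=c[:,0,:].astype(float)
W=np.array([onplane('scene',u,v,24)[:2] for u,v in P])
up=P[:,1]<y+0.45*h   # far half of rim only
A=np.c_[2*W[up],np.ones(up.sum())];s=np.linalg.lstsq(A,(W[up]**2).sum(1),rcond=None)[0];print('scene fit',s[:2],np.sqrt(s[2]+s[:2]@s[:2]))
im=cv2.imread('pics/top0.png');m=((cv2.cvtColor(im,cv2.COLOR_BGR2HSV)[...,1]<70)&(im.min(2)>60)).astype('uint8');m[:,200:]=0;m[:210]=0;m[330:]=0
c=max(cv2.findContours(m,0,1)[0],key=cv2.contourArea);P=c[:,0,:].astype(float)
W=np.array([onplane('top',u,v,24)[:2] for u,v in P]);up=P[:,0]<140
A=np.c_[2*W[up],np.ones(up.sum())];s=np.linalg.lstsq(A,(W[up]**2).sum(1),rcond=None)[0];print('top fit',s[:2],np.sqrt(s[2]+s[:2]@s[:2]))
E
```

```text
t 26.4 p [453.1 -97.2 198.2] F [ 0.12 -0.73 -5.28] T [-0.04 -0.    0.01] w 50.1 yaw 89.8 tilt [ 0.001 -0.001 -1.   ] q7 [ 0.56  0.5  -0.57  2.07  0.43  0.68  1.27]
[ 20.9 417.1  27.9]
386 201 81 45
scene fit [433.06096961 318.63292032] 84.63605557609414
top fit [434.03527541 320.89888699] 83.77893440031104
```

Both views put the pan at (434,320). Carrying the tin there.

Call:
drive_tool:
  plan:
    - {"x": 0,"y": 8,"z": 0,"grip": 40,"spin": 0}
    - {"x": 1,"y": 25,"z": 0,"grip": 40,"spin": 0}
    - {"x": 2,"y": 50,"z": 0,"grip": 40,"spin": 0}
    - {"x": 3,"y": 78,"z": 0,"grip": 40,"spin": 0}
    - {"x": 4,"y": 106,"z": 0,"grip": 40,"spin": 0}
    - {"x": 5,"y": 134,"z": 0,"grip": 40,"spin": 0}
    - {"x": 6,"y": 162,"z": 0,"grip": 40,"spin": 0}
    - {"x": 7,"y": 190,"z": 0,"grip": 40,"spin": 0}
    - {"x": 8,"y": 215,"z": 0,"grip": 40,"spin": 0}
    - {"x": 9,"y": 235,"z": 0,"grip": 40,"spin": 0}
    - {"x": 9,"y": 250,"z": 0,"grip": 40,"spin": 0}
    - {"x": 10,"y": 258,"z": 0,"grip": 40,"spin": 0}

```text
time_s: 27.4
position: [442.8, 164.2, 196.2]
tcp_rot: [[-1.0, 0.0, -0.002], [0.0, 1.0, 0.001], [0.002, 0.001, -1.0]]
force: [0.9, 0.8, -5.4]
grip_width: 50.7
```

```bash
python3 w.py 434 320 170
```

```text
t 27.4 p [442.8 164.2 196.2] F [ 0.95  0.84 -5.44] T [-0.01 -0.03 -0.  ] w 50.7 yaw 90.0 tilt [-0.002  0.001 -1.   ] q7 [-0.02  0.51 -0.55  2.05  0.41  0.69  0.72]
[  8.7 155.8  26.4]
```

Call:
drive_tool:
  plan:
    - {"x": 1,"y": 8,"z": 0,"grip": 40,"spin": 0}
    - {"x": 2,"y": 25,"z": 0,"grip": 40,"spin": 0}
    - {"x": 4,"y": 50,"z": 2,"grip": 40,"spin": 0}
    - {"x": 6,"y": 78,"z": 6,"grip": 40,"spin": 0}
    - {"x": 7,"y": 105,"z": 12,"grip": 40,"spin": 0}
    - {"x": 8,"y": 128,"z": 18,"grip": 40,"spin": 0}
    - {"x": 9,"y": 145,"z": 23,"grip": 40,"spin": 0}
    - {"x": 9,"y": 154,"z": 26,"grip": 40,"spin": 0}
    - {"x": 9,"y": 157,"z": 27,"grip": 40,"spin": 0}
    - {"x": 9,"y": 157,"z": 27,"grip": 40,"spin": 0}
    - {"x": 9,"y": 157,"z": 27,"grip": 40,"spin": 0}
    - {"x": 9,"y": 157,"z": 27,"grip": 40,"spin": 0}

```text
time_s: 28.4
position: [436.1, 316.2, 170.3]
tcp_rot: [[-1.0, 0.006, -0.0], [0.006, 1.0, -0.002], [0.0, -0.002, -1.0]]
force: [-0.5, 0.1, -5.0]
grip_width: 50.3
```

```bash
python3 w.py 434 320 171; python3 -c "
from h import *
a=imaging.grab_frame('scene');b=imaging.grab_frame('top')
cv2.imwrite('pics/s10.png',a);cv2.imwrite('pics/t10.png',b)"
```

```text
t 28.4 p [436.1 316.2 170.3] F [-0.51  0.06 -4.96] T [ 0.03 -0.08  0.02] w 50.3 yaw 89.7 tilt [-0.    -0.002 -1.   ] q7 [-0.35  0.63 -0.5   1.9   0.44  0.73  0.45]
[ 2.1  3.8 -0.7]
```

View pics/s10.png

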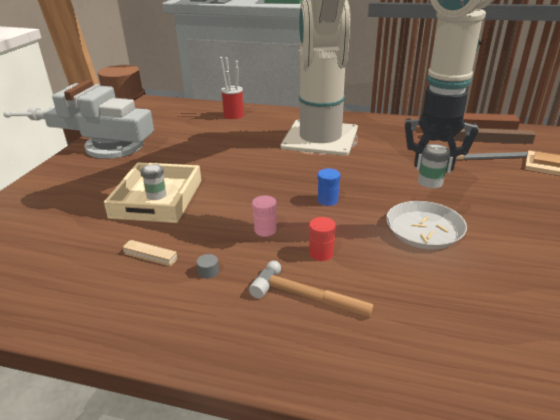

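View pics/t10.png

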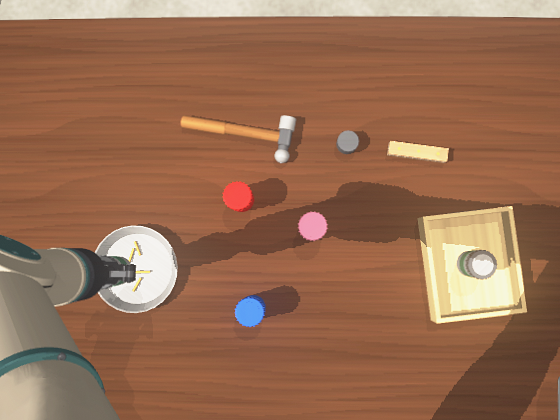

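Both views show the light tin upright in the crate (scene px (153,182), top px (482,265)). The heavy tin is upright above the pan (scene px (433,167)), and the bystanders and look-alikes have not moved. One small centring and settling move remains.

Call:
drive_tool:
  plan:
    - {"x": 0.5,"y": 1,"z": -0.5,"grip": 40,"spin": 0}
    - {"x": 1,"y": 2,"z": -1,"grip": 40,"spin": 0}
    - {"x": 1,"y": 3,"z": -1,"grip": 40,"spin": 0}
    - {"x": 1,"y": 3,"z": -1,"grip": 40,"spin": 0}
    - {"x": 1,"y": 3,"z": -1,"grip": 40,"spin": 0}
    - {"x": 1,"y": 3,"z": -1,"grip": 40,"spin": 0}
    - {"x": 1,"y": 3,"z": -1,"grip": 40,"spin": 0}
    - {"x": 1,"y": 3,"z": -1,"grip": 40,"spin": 0}
    - {"x": 1,"y": 3,"z": -1,"grip": 40,"spin": 0}
    - {"x": 1,"y": 3,"z": -1,"grip": 40,"spin": 0}

```text
time_s: 29.33
position: [434.6, 321.1, 171.3]
tcp_rot: [[-1.0, 0.004, -0.0], [0.004, 1.0, -0.0], [0.0, -0.0, -1.0]]
force: [0.1, -0.1, -4.9]
grip_width: 50.3
```

```bash
python3 w.py 434 320 171; python3 -c "
from h import *
a=imaging.grab_frame('scene')
cv2.imwrite('pics/s11.png',cv2.resize(a[100:260,360:500],None,fx=4,fy=4)[:600])
for n in [122,198]: print(proj('scene',(434,320,n)))
t=imaging.grab_frame('top');d=np.abs(t.astype(int)-cv2.imread('pics/top0.png')).max(2)
for k,(x0,x1,y0,y1) in dict(ham=(180,298,112,166),off=(335,362,128,156),handle=(385,452,138,164),red=(222,254,180,212),pink=(297,328,211,241),blue=(234,265,296,327)).items(): print(k,(d[y0:y1,x0:x1]>40).mean().round(3))
"
```

```text
t 29.3333 p [434.6 321.1 171.3] F [ 0.15 -0.08 -4.9 ] T [ 0.02 -0.   -0.01] w 50.3 yaw 89.8 tilt [-0. -0. -1.] q7 [-0.36  0.63 -0.51  1.9   0.44  0.73  0.45]
[ 0.6 -1.1  0.3]
[432.82381854 182.459463  ]
[438.58364531 149.44940162]
ham 0.0
off 0.0
handle 0.0
red 0.0
pink 0.701
blue 0.096
```

View pics/s11.png

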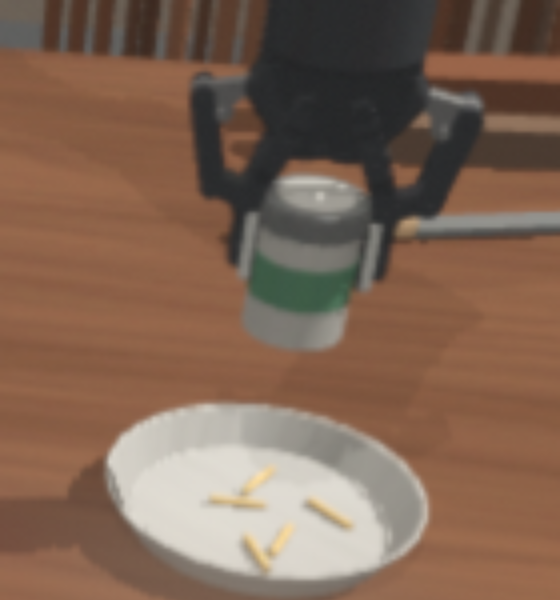

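The tin's base and lid sit where a vertical tin at (434,320) with its base at about z=122 projects. The apparent lean is perspective. Pink differs from the first picture only in brightness, because the arm's shadow falls on it (still at (312,226)).

```bash
python3 -c "
from station import robot
print(robot.hand_in())"
```

```text
the job is handed in; nothing more can be done
None
```

The job is handed in at about 29.4 s. The lighter tin is released in the crate, and the heavier one is held over the pan.

- **Weighing:** I lifted both tins in turn and set each back down before deciding. The first one, at (463, 95), pulled about 1.4 N (about 0.15 kg), and the second, at (432, -96), about 4.6 N (about 0.47 kg). I set the heavier tin down about 20 mm farther out to give the arm more joint range.
- **Crate:** The lighter tin stands upright near the middle of the crate; both cameras showed this after I let go.
- **Pan:** The heavier tin is upright in a 50 N grip at (434.6, 321.1). The pan centre came out at (434, 320) from the top view; the scene view agreed to about 2 mm. By arm height, the tin's underside is at about z = 123 mm, so roughly 99 mm clear of the rim.
- **Bystanders:** The hammer, knife handle, offcut and red look-alike showed no change in the pictures.
- **Disagreement:** The change check flagged the pink look-alike (70% of its pixels) and the blue one (10%). Pink is under the arm's shadow, and both appear at the same pixels as at the start. I judged that by eye and did not re-measure their positions.

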